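Trap the square tube stub in the quick-slide vise

ROBOT

A 6-joint arm with a two-finger parallel gripper is mounted at the origin on the work surface. World frame = base frame: x ahead of the robot, y to its left, z up, the work surface at z = 0. Lengths are in m, angles in rad, forces in N, time in s.
With the tool pointing down it reaches from about 0.275 to 0.725 m from the base axis. Payload 5.6 kg.
Tool frame: the origin (TCP) lies at the very end of the fingers, on their centre line; the grasp point (between the pads) lies 19 mm behind it; z points along the fingers, x is the direction in which the jaws open and shut, and the axes are right-handed (so a half turn about z gives the same grasp; the last joint's range is limited). The gripper opens to 85 mm and grips with 20 to 120 N. Pads are 22 mm wide; open, the fingers measure 114 mm over their backs; the gripper's body (76 mm by 85 mm) begins 54 mm behind the grasp point. The pads swing forward as they close: fully open they stand 13 mm farther back than shut.
Start: joints at [1.546, 0.255, 0.108, 0, -1.424, -0.285], TCP at [0.168, 0.524, 0.231] pointing down, gripper open.
Joint ranges: [-2.95, 2.95], [-1.21, 1.97], [-1.09, 1.5], [-2.87, 1.71], [-2.94, -0.07], [-3.05, 3.05]. Speed limits (rad/s): [2.57, 2.57, 3.14, 3.14, 3.14, 3.14].

INTERFACE

Orientations are given as a rotation vector (axis times angle).
In Python, from station import manip, cams, spotter gives the robot as it stands.
- The arm moves only by the tool send_rows, never from a script. Its argument "deltas" is a list that holds one entry, the list of rows, each a list of 7 numbers: the turn, a rotation vector about the world's x, y, z in degrees, then the shift along the world's x, y, z in units of 40 mm (1.0 is 40 mm), then the opening in per cent of the stroke, from 0 (shut) to 100 (fully open). A call has 1 to 12 rows; each row is the pose to reach, as a shift and turn from the pose commanded when the call began; what a row does not reach only later rows make up. A row lasts 1/12 s, in which the tool goes at most 41.7 mm and 7.16 degrees, less where a joint would pass 70% of its speed; a pose out of reach is approached as far as the arm can. A call with a gripper value outside its range is refused whole. The fingers move at their own pace and stop on an object; "grip_force" is the grip in N (left out, the last holds). Time passes only in rows, so rows that repeat a pose let the fingers close. It gives the time, the measured TCP pose, the force and the opening at its end, in the units of the state.
- manip.read_state(): the state, without advancing time (a new reading comes with each control period).
- cams.read_camera(name): name is "scene" or "top" or "wrist"; returns the picture (480x640x3 uint8, red, green, blue); there is no depth.
- cams.camera_model(name): a dict with "K" (3x3 intrinsics, pixels), "rvec" (rotation vector, rad) and "tvec" (3), from world to camera coordinates, as OpenCV has them. Camera axes: x right, y down, z forward; pixel columns grow to the right and rows downward; lengths in m; the calibration is good to about 2 mm. The wrist camera is an equidistant fisheye: a pixel r from the principal point sees the ray r / f radians off the axis. A picture is of the moment at which its call begins: read the wrist's pose just before it. camera_model takes no time and is no camera call; for the wrist camera it gives the pose at the moment of the call.
- manip.finish_job(): hands the job in, once; it reports no verdict.
Trained networks look in the newest picture that a camera, given by its name, has taken for a name from the list of things; names that differ only in an ending like _2 or _b are one class to them, and where a whole thing is asked for, a point or a joint stands for the part that bears it (a point fixed in the world has none). Each returns a list of dicts, best first, with "confidence" (0 to 1); they miss things now and then, are a little off and sometimes report something else, mostly with a low value. They report only what shows in the picture. A call takes as long as a camera call. They do not tell look-alikes from the thing itself.
- spotter.outline_of(camera, target): "region" (480x640 bool, what is visible of it) and "box" ([left, top, right, bottom] in pixels, round what is visible of it).
The state is a dict: "t": time; "qpos": joint angles; "qvel": joint speeds; "joint_torque": joint torques, N m; "tcp_pos": TCP position; "tool_rot": TCP orientation; "ft_force": force on the tool from outside, world axes, zero at the start; "moment": the same for the moment, N m; "gripper_width": finger opening in m.
Only numpy, scipy, OpenCV 4.12 (cv2) and the standard library are available. Lean on these libraries where they do the work, as an engineer would, in place of code of your own. Each camera call takes 0.05 s, during which the arm holds its last target.

TASK

The sawn end of the square tube stub is to be dressed next. Stand the stub upright on the bed of the vise, about midway between its two open jaws, and let go of it; then slide the moving jaw by its post towards the fixed jaw until you feel the stub come to a stop trapped between both jaws, without forcing it (thin tube: stop at the first firm resistance), and leave it like that.

Things in the scene. Friction and masses are not known exactly. Their poses are not given: they have to be found in the camera images.
- square_tube: Stub of plain steel square tube standing on end on the bench: 40 x 40 mm outside, 4 mm wall, hollow, 65 mm tall, 0.23 to 0.38 kg. Origin at the centre of its underside, z up along the tube, x and y square to its flat sides. A round tube stub (42 mm across) and an L-shaped angle stub of the same height stand about 100 mm from it and are not wanted.
- vise: Vise fixed to the bench, grey bed, dark jaws. Origin on the bench top under the bed; x is the slide direction, from the moving jaw (nearer the robot) to the fixed jaw; z up. Bed x -170 to +130 mm, y +-55 mm, flat top at z = 25 mm. Fixed jaw: flat face at x = +80 mm, 35 mm thick, top at z = 65 mm. Both jaws are 110 mm wide with upright faces square to x; the stub's sides should be square to them.
- jaw (a joint): Travel of the moving jaw towards the fixed jaw (m). Its face is at x = -50 mm + travel in the vise's frame. Starts at 0 to 0.02, limit 0.125; with the 40 mm stub trapped it stops at about 0.090. It slides with about 4 N of friction (plus 15 N per m/s) and stays where left; pushing the stub along adds 1 to 4 N; the stop is rigid, and 12 to 25 N of push is plenty.
- jaw_post (a point): Top centre of the upright round steel post on the moving jaw by which it is slid: 20 mm across, 46 mm tall, from the jaw's flat top 65 mm above the bench to 111 mm. Its axis is 50 mm behind the jaw's face (away from the fixed jaw) and moves with it. The jaw reaches 25 mm further behind the post, all at 65 mm high or lower.
Not all that is in view belongs to the job. Leave any green or red look-alike of the square_tube alone.

How it is judged:
By the outcome, as a careful person would: the job done as asked, in the order asked, and still so for the second after the job is handed in, with the robot touching nothing.
It also fails if it takes over 54 s, if anything falls off the work surface, if the arm or the gripper's body presses on something with over 40 N, if the wrist force passes 120 N, or if a joint passes its speed limit or range.

## Working session

There is one attempt and no reset: what is moved stays moved. The work goes in short steps, Python scripts to look and compute and a tool call to move; the robot and the scene stay as the last step left them, time stands still between calls to the robot, and variables do not carry over. Pictures are saved under pics/ and viewed, and the job is handed in when it is done.

Besides the shell and the picture viewer there is one more tool, called by a JSON object that holds its "method" and its "body", one argument or row to a line. send_rows: Moves the arm, as the interface text tells. Its arguments: {"type":"object","properties":{"deltas":{"type":"array"},"grip_force":{"type":"number"}},"required":["deltas"]}

```bash
ls; mkdir -p pics; python3 - <<'E'
from station import manip,cams,spotter
import cv2
print(manip.read_state())
for n in ["scene","top"]:
    im=cams.read_camera(n); cv2.imwrite(f"pics/{n}1.png",im[:,:,::-1]); m=cams.camera_model(n); print(n,m)
    for t in ["square_tube","vise","jaw_post"]:
        for d in spotter.outline_of(n,t): print(n,t,round(d["confidence"],2),d["box"],d["region"].sum())
E
```

```text
pics
{'t': 0.0, 'qpos': array([ 1.54558985e+00,  2.55778765e-01,  1.06992416e-01, -4.84457621e-04,
       -1.42389357e+00, -2.84617213e-01]), 'qvel': array([-0.00188512, -0.00125387,  0.00069145, -0.0003039 ,  0.00123939,
       -0.00025544]), 'joint_torque': array([ 6.83066392e-04, -3.86630523e+01,  2.37944216e+01,  5.36542833e+00,
       -6.07886352e-03,  4.35022642e-06]), 'tcp_pos': array([0.16747033, 0.52336062, 0.23037276]), 'tool_rot': array([ 1.85109534e+00, -2.53642405e+00,  1.88533396e-03]), 'ft_force': array([0.06927776, 0.17438809, 0.04113817]), 'moment': array([-0.01208523,  0.04574758, -0.01051644]), 'gripper_width': 0.08561258382860103}
scene {'K': array([[552.51642464,   0.        , 317.1638754 ],
       [  0.        , 552.51642464, 243.10483049],
       [  0.        ,   0.        ,   1.        ]]), 'rvec': array([ 1.8277417 ,  1.69721373, -0.67721335]), 'tvec': array([ 0.05949124, -0.27654929,  1.23956141])}
scene square_tube 0.9 [240.7, 232.6, 275.4, 278.3] 1294
scene square_tube 0.9 [280.3, 268.2, 309.2, 320.2] 1374
scene square_tube 0.61 [219.4, 197.3, 256.6, 244.3] 1167
scene vise 0.81 [379.1, 226.4, 477.8, 402.3] 12207
scene jaw_post 0.74 [401.2, 227.5, 476.0, 295.7] 2949
top {'K': array([[466.23384965,   0.        , 320.99053543],
       [  0.        , 466.23384965, 245.40669362],
       [  0.        ,   0.        ,   1.        ]]), 'rvec': array([ 2.17872139, -2.13957171,  0.09934134]), 'tvec': array([-0.0789898 ,  0.45680062,  0.70374337])}
top square_tube 0.89 [400.8, 306.9, 444.6, 345.3] 763
top square_tube 0.71 [383.0, 247.9, 421.7, 281.6] 726
top square_tube 0.59 [345.0, 191.2, 380.7, 232.5] 735
top vise 0.59 [164.1, 96.3, 296.1, 297.6] 13793
top jaw_post 0.79 [176.1, 195.1, 254.5, 262.2] 2799
```

View pics/scene1.png

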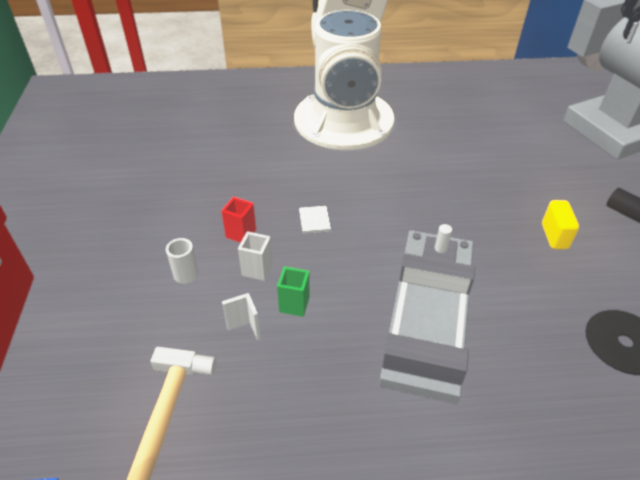

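View pics/top1.png

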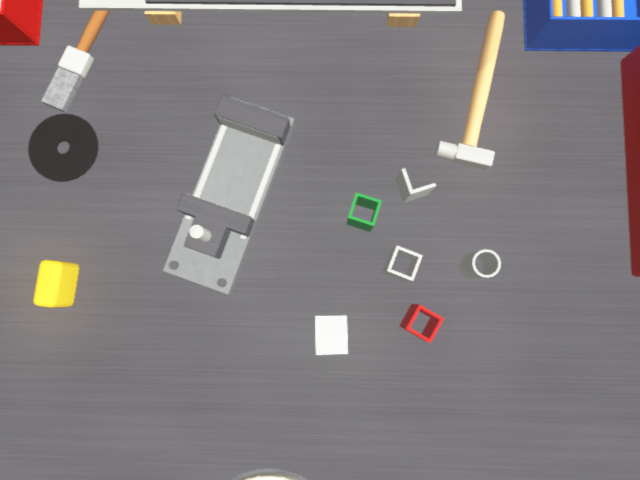

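```bash
python3 - <<'E'
import cv2,numpy as np
a=cv2.imread("pics/scene1.png")[185:335,205:325]; b=cv2.imread("pics/top1.png")[185:350,340:450]
a=cv2.resize(a,None,fx=3.5,fy=3.5,interpolation=cv2.INTER_CUBIC);b=cv2.resize(b,None,fx=3.18,fy=3.18,interpolation=cv2.INTER_CUBIC)
h=min(a.shape[0],b.shape[0]);cv2.imwrite("pics/crop1.png",np.hstack([a[:h],b[:h]]))
cv2.imwrite("pics/crop2.png",cv2.resize(cv2.imread("pics/top1.png")[85:310,150:310],None,fx=2.6,fy=2.6,interpolation=cv2.INTER_CUBIC))
E
```

```text
(no output)
```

View pics/crop1.png

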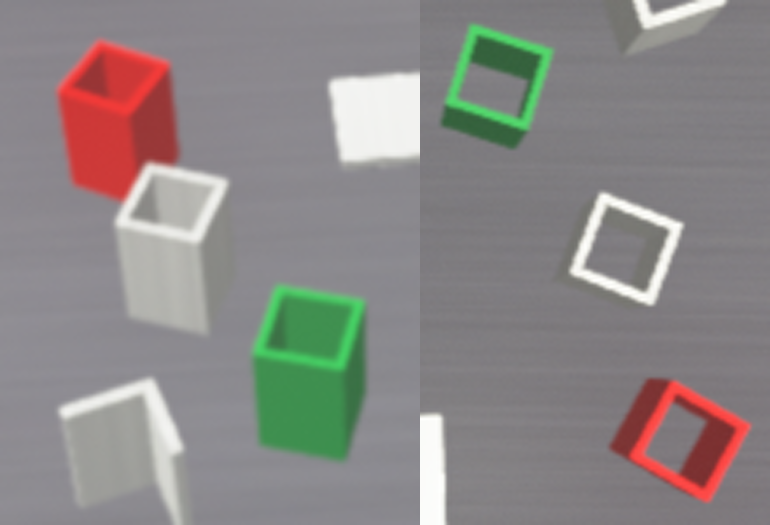

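View pics/crop2.png

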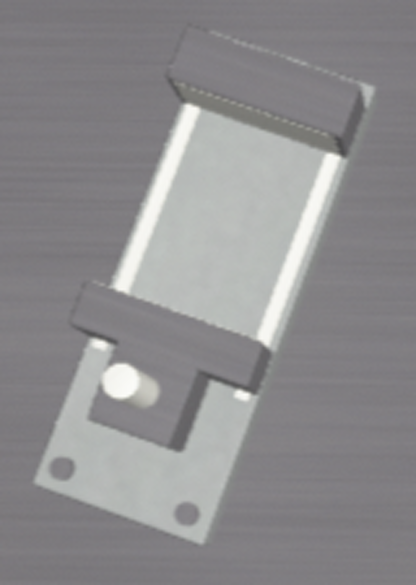

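The wanted stub is the plain steel one, at top (405,263) and scene (256,256): it is square, hollow and not coloured. Not wanted are the green (365,212) and red (424,323) look-alikes, the round tube (486,263) and the angle (415,187). The enlarged crop confirms this. The vise is at top (230,195) with its post top at (197,232).

```bash
cat > h.py <<'E'
import numpy as np,cv2
from station import manip,cams,spotter
def ray(n,uv,z,M=None):
    m=M or cams.camera_model(n);R=cv2.Rodrigues(m["rvec"])[0];t=m["tvec"].ravel()
    p=cv2.undistortPoints(np.array([[uv]],float),m["K"],None)[0,0];d=R.T@np.array([p[0],p[1],1]);c=-R.T@t
    return c+d*(z-c[2])/d[2]
def proj(n,P):
    m=cams.camera_model(n);return cv2.projectPoints(np.array(P,float).reshape(-1,1,3),m["rvec"],m["tvec"],m["K"],None)[0].reshape(-1,2)
E
python3 - <<'E'
from h import *
c1=lambda x,y:((x-420)/3.18+340-.3,y/3.18+185-.3)
c2=lambda x,y:(x/2.6+150-.3,y/2.6+85-.3)
T=np.array([ray("top",c1(*p),.065) for p in [(602,192),(683,223),(654,306),(570,271)]])
print("tube",T.mean(0),[np.linalg.norm(T[i]-T[i-1]).round(4) for i in range(4)],[np.degrees(np.arctan2(*(T[i]-T[i-1])[1::-1])).round(1) for i in range(4)])
F=np.array([ray("top",c2(*p),.065) for p in [(190,25),(363,87),(170,73),(345,140)]]);print("fix",F)
J=np.array([ray("top",c2(*p),.065) for p in [(87,282),(270,348),(72,325)]]);print("mov",J)
B=np.array([ray("top",c2(*p),.025) for p in [(35,484),(205,544),(375,87)]]);print("bed",B, np.linalg.norm(B[1]-B[0]),np.linalg.norm(B[2]-B[1]))
print("post",ray("top",c2(121,381),.111))
# scene
cs=lambda x,y:(x/3.5+205-.3,y/3.5+185-.3)
S=np.array([ray("scene",cs(*p),.065) for p in [(149,163),(229,180),(199,241),(116,221)]]);print("tube scene",S.mean(0),[np.linalg.norm(S[i]-S[i-1]).round(4) for i in range(4)])
im=cv2.imread("pics/scene1.png")[215:405,370:490];cv2.imwrite("pics/crop3.png",cv2.resize(im,None,fx=3.1,fy=3.1,interpolation=cv2.INTER_CUBIC))
E
```

```text
tube [ 0.4305299  -0.19450981  0.065     ] [np.float64(0.0396), np.float64(0.0397), np.float64(0.0407), np.float64(0.0414)] [np.float64(-21.7), np.float64(-110.2), np.float64(160.8), np.float64(68.3)]
fix [[ 0.68362179  0.08330527  0.065     ]
 [ 0.64718522 -0.01959965  0.065     ]
 [ 0.65417234  0.09384694  0.065     ]
 [ 0.61513303 -0.00996169  0.065     ]]
mov [[0.52879161 0.13638088 0.065     ]
 [0.49210841 0.02951227 0.065     ]
 [0.50356876 0.14374795 0.065     ]]
bed [[ 0.41393741  0.17423655  0.025     ]
 [ 0.38014716  0.07073255  0.025     ]
 [ 0.66291571 -0.02334441  0.025     ]] 0.10888002268723379 0.29800759184447384
post [0.46551901 0.1007612  0.111     ]
tube scene [ 0.43034634 -0.19379853  0.065     ] [np.float64(0.039), np.float64(0.0395), np.float64(0.04), np.float64(0.0403)]
```

View pics/crop3.png

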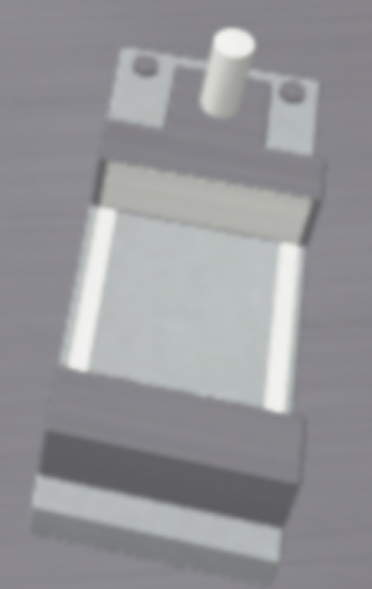

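```bash
python3 - <<'E'
from h import *
from scipy.optimize import least_squares
c2=lambda x,y:(x/2.6+150-.3,y/2.6+85-.3)
c3=lambda x,y:(x/3.1+370-.3,y/3.1+215-.3)
A=[("top",c2(190,25),(115,55,65,0)),("top",c2(363,87),(115,-55,65,0)),("top",c2(170,73),(80,55,65,0)),("top",c2(345,140),(80,-55,65,0)),
("top",c2(87,282),(-50,55,65,1)),("top",c2(270,348),(-50,-55,65,1)),("top",c2(121,381),(-100,0,111,1)),
("top",c2(35,484),(-170,55,25,0)),("top",c2(205,544),(-170,-55,25,0)),("top",c2(375,87),(130,-55,25,0)),
("scene",c3(55,372),(80,-55,65,0)),("scene",c3(303,413),(80,55,65,0)),("scene",c3(45,432),(115,-55,65,0)),("scene",c3(300,482),(115,55,65,0)),
("scene",c3(103,160),(-50,-55,65,1)),("scene",c3(322,197),(-50,55,65,1)),("scene",c3(123,47),(-170,-55,25,0)),("scene",c3(318,82),(-170,55,25,0)),("scene",c3(234,43),(-100,0,111,1)),("scene",c3(280,558),(130,55,25,0)),("scene",c3(36,480),(130,-55,25,0))]
def W(p):
    x,y,a,t=p;o=[]
    for _,_,(X,Y,Z,k) in A:
        X=X/1e3+k*t;Y=Y/1e3;o.append((x+X*np.cos(a)-Y*np.sin(a),y+X*np.sin(a)+Y*np.cos(a),Z/1e3))
    return np.array(o)
def res(p,raw=0):
    P=W(p);r=np.array([proj(n,P[i])[0]-uv for i,(n,uv,_) in enumerate(A)])
    return r if raw else r.ravel()
s=least_squares(res,[.55,.065,-.32,.01],loss="soft_l1");print(s.x,np.degrees(s.x[2]))
print(np.round(res(s.x,1),1).tolist())
for n in("top","scene"):
    B=A;A=[a for a in A if a[0]==n];q=least_squares(res,s.x,loss="soft_l1").x;print(n,q,np.degrees(q[2]));A=B
x,y,a,t=s.x
for nm,X in(("target",(.08-.05+t)/2),("post",-.1+t)):print(nm,x+X*np.cos(a),y+X*np.sin(a))
E
```

```text
[ 0.55789872  0.06902965 -0.32480285  0.00206247] -18.609832333310717
[[-0.7, -0.5], [0.2, -1.4], [-1.2, 1.8], [-0.9, -0.7], [-0.0, -0.8], [-1.7, -1.9], [0.3, 0.3], [-0.7, -0.3], [-0.3, 0.6], [0.8, -0.4], [0.2, -3.3], [0.6, 0.3], [-0.7, -1.7], [-0.1, 0.1], [-1.9, -1.7], [-0.2, -0.0], [-0.9, -0.8], [0.3, -0.7], [-0.2, -0.9], [-0.3, 0.7], [-2.3, 7.8]]
top [ 0.55754139  0.06825001 -0.32702203  0.00118367] -18.736982156563553
scene [ 0.55816941  0.06952362 -0.32415839  0.00356107] -18.572907519157155
target 0.5730917392543637 0.06391372879085086
post 0.46508198255855726 0.10028366349250228
```

{"method": "send_rows", "body": {
  "deltas": [
    [[0, 0, 0, 0.15, -0.4, 0, 75], [0, 0, 0, 0.45, -1.2, 0, 75], [0, 0, 0, 0.8, -2.1, 0, 75], [0, 0, 0, 1.15, -3.0, 0, 75], [0, 0, -1, 1.5, -3.9, 0, 75], [0, 0, -1, 1.85, -4.8, 0, 75], [0, 0, -2, 2.2, -5.7, 0, 75], [0, 0, -2, 2.55, -6.6, 0, 75], [0, 0, -3, 2.9, -7.5, 0, 75], [0, 0, -3, 3.25, -8.4, 0, 75], [0, 0, -3, 3.6, -9.3, 0, 75], [0, 0, -3, 3.95, -10.2, 0, 75]]
  ]
}}

```text
t: 1.4
tcp_pos: [0.3257, 0.1141, 0.2317]
tool_rot: [-1.785, 2.583, 0.0]
ft_force: [0.7, 1.2, 0.9]
gripper_width: 0.0636
```

{"method": "send_rows", "body": {
  "deltas": [
    [[0, 0, 0, 0.35, -0.9, 0, 75], [0, 0, 0, 0.7, -1.8, 0, 75], [0, 0, 0, 1.05, -2.7, -0.1, 75], [0, 0, 0, 1.4, -3.6, -0.3, 75], [0, 0, 0, 1.7, -4.5, -0.6, 75], [0, 0, 0, 2.0, -5.4, -0.9, 75], [0, 0, 0, 2.25, -6.2, -1.2, 75], [0, 0, 0, 2.45, -6.9, -1.5, 75], [0, 0, 0, 2.55, -7.4, -1.7, 75], [0, 0, 0, 2.6, -7.7, -1.8, 75], [0, 0, 0, 2.6, -7.75, -1.8, 75], [0, 0, 0, 2.6, -7.75, -1.8, 75]]
  ]
}}

```text
t: 2.4
tcp_pos: [0.4294, -0.1947, 0.159]
tool_rot: [1.783, -2.586, -0.001]
ft_force: [1.0, 0.3, 0.9]
gripper_width: 0.0642
```

```bash
cat >> h.py <<'E'
def st():
    s=manip.read_state();R=cv2.Rodrigues(s["tool_rot"])[0]
    print("t",round(s["t"],2),"tcp",s["tcp_pos"].round(4),"xhead",np.degrees(np.arctan2(R[1,0],R[0,0])).round(2),"zdir",R[:,2].round(3),"f",s["ft_force"].round(1),"w",round(s["gripper_width"],4),"q",s["qpos"].round(2));return s
def wproj(P,m=None):
    m=m or cams.camera_model("wrist");K=m["K"]
    X=(cv2.Rodrigues(m["rvec"])[0]@np.array(P,float).reshape(-1,3).T).T+m["tvec"].ravel()
    th=np.arctan2(np.hypot(X[:,0],X[:,1]),X[:,2]);ph=np.arctan2(X[:,1],X[:,0])
    return np.c_[K[0,0]*th*np.cos(ph)+K[0,2],K[1,1]*th*np.sin(ph)+K[1,2]]
E
python3 - <<'E'
from h import *
st();m=cams.camera_model("wrist");im=cams.read_camera("wrist")[:,:,::-1].copy()
a=np.radians(-20.7);c=np.array([.4305,-.1942])
def box(z,h=.02):return [[*(c+np.array([[np.cos(a),-np.sin(a)],[np.sin(a),np.cos(a)]])@np.array(k)*h),z] for k in((1,1),(1,-1),(-1,-1),(-1,1))]
for z in(0,.065):cv2.polylines(im,[wproj(box(z),m).round().astype(int)],True,(0,0,255),1)
cv2.imwrite("pics/w1.png",im)
E
```

```text
t 2.4 tcp [ 0.4294 -0.1947  0.159 ] xhead -110.84 zdir [-0.001  0.    -1.   ] f [1.  0.3 0.9] w 0.0642 q [-0.09  0.14 -0.23  0.   -1.21  1.3 ]
```

View pics/w1.png

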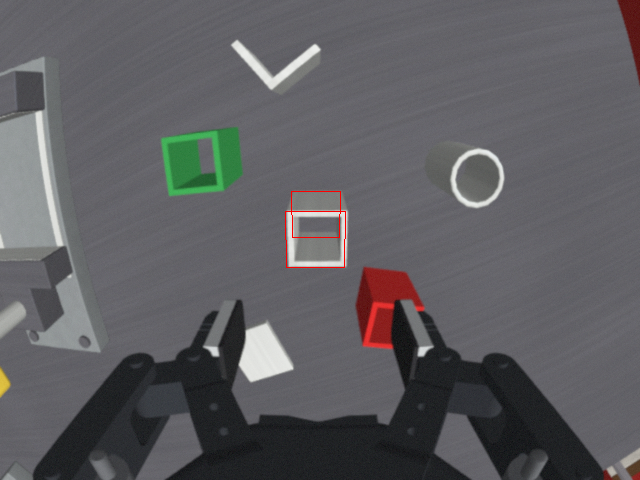

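The wrist picture shows the wanted stub with its rim at (317,240). My projected model outline lies on it to about 1 px, and the red and green ones are clear of the finger path. Next I descend and grip.

{"method": "send_rows", "body": {
  "deltas": [
    [[0, 0, 0, 0, 0, -0.5, 75], [0, 0, 0, 0, 0, -1.1, 75], [0, 0, 0, 0, 0, -1.7, 75], [0, 0, 0, 0, 0, -2.3, 75], [0, 0, 0, 0, 0, -2.8, 75], [0, 0, 0, 0, 0, -3.1, 75], [0, 0, 0, 0, 0, -3.2, 75], [0, 0, 0, 0, 0, -3.2, 60], [0, 0, 0, 0, 0, -3.2, 50], [0, 0, 0, 0, 0, -3.2, 40], [0, 0, 0, 0, 0, -3.2, 30], [0, 0, 0, 0, 0, -3.2, 30]]
  ],
  "grip_force": 40
}}

```text
t: 3.45
tcp_pos: [0.4307, -0.1941, 0.0326]
tool_rot: [-1.784, 2.583, -0.003]
ft_force: [-1.2, 1.7, 6.5]
gripper_width: 0.0396
```

{"method": "send_rows", "body": {
  "deltas": [
    [[0, 0, 0, 0, 0, 0, 20], [0, 0, 0, 0, 0, 0, 20], [0, 0, 0, 0, 0, 0, 20], [0, 0, 0, 0, 0, 0.2, 20], [0, 0, 0, 0, 0, 0.6, 20], [0, 0, 0, 0, 0, 1.0, 20], [0, 0, 0, 0, 0, 1.5, 20], [0, 0, 0, 0, 0, 2.0, 20], [0, 0, 0, 0, 0, 2.5, 20], [0, 0, 0, 0, 0, 2.8, 20], [0, 0, 0, 0, 0, 3.0, 20], [0, 0, 0, 0, 0, 3.0, 20]]
  ]
}}

```text
t: 4.45
tcp_pos: [0.4303, -0.1944, 0.153]
tool_rot: [-1.784, 2.584, -0.003]
ft_force: [0.4, 0.7, -3.6]
gripper_width: 0.0395
```

```bash
python3 - <<'E'
from h import *
st();im=cams.read_camera("wrist")[:,:,::-1].copy();cv2.imwrite("pics/w2.png",im)
im=cams.read_camera("scene")[:,:,::-1].copy();cv2.imwrite("pics/s2.png",im)
E
```

```text
t 4.45 tcp [ 0.4303 -0.1944  0.153 ] xhead -110.75 zdir [ 0.003 -0.001 -1.   ] f [ 0.4  0.7 -3.6] w 0.0395 q [-0.09  0.14 -0.24  0.   -1.19  1.3 ]
```

View pics/w2.png

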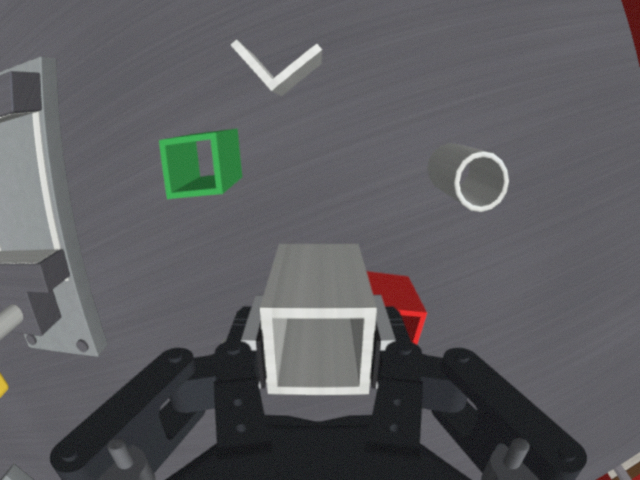

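View pics/s2.png

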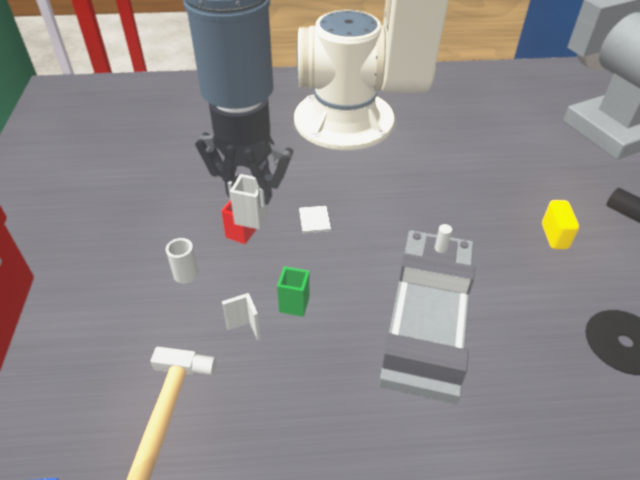

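{"method": "send_rows", "body": {
  "deltas": [
    [[0, 0, 0, 0.1, 0.2, 0, 20], [0, 0, 0, 0.4, 0.7, 0, 20], [0, 0, 0, 0.8, 1.4, 0, 20], [0, 0, 1, 1.2, 2.15, 0, 20], [0, 0, 1, 1.6, 2.9, 0, 20], [0, 0, 2, 2.0, 3.65, 0, 20], [0, 0, 2.2, 2.4, 4.4, 0, 20], [0, 0, 2.2, 2.8, 5.1, 0, 20], [0, 0, 2.2, 3.15, 5.7, 0, 20], [0, 0, 2.2, 3.4, 6.15, 0, 20], [0, 0, 2.2, 3.55, 6.4, 0, 20], [0, 0, 2.2, 3.57, 6.46, 0, 20]]
  ]
}}

```text
t: 5.55
tcp_pos: [0.5726, 0.0661, 0.1495]
tool_rot: [1.835, -2.547, -0.001]
ft_force: [0.8, -0.8, -3.3]
gripper_width: 0.0394
```

{"method": "send_rows", "body": {
  "deltas": [
    [[0, 0, 0, 0, 0, 0, 20], [0, 0, 0, 0, 0, -0.3, 20], [0, 0, 0, 0, 0, -0.7, 20], [0, 0, 0, 0, 0, -1.1, 20], [0, 0, 0, 0, 0, -1.5, 20], [0, 0, 0, 0, 0, -1.8, 20], [0, 0, 0, 0, 0, -2.0, 20], [0, 0, 0, 0, 0, -2.1, 20], [0, 0, 0, 0, 0, -2.1, 20], [0, 0, 0, 0, 0, -2.1, 20]]
  ]
}}

```text
t: 6.38
tcp_pos: [0.5727, 0.0639, 0.0679]
tool_rot: [-1.834, 2.55, -0.001]
ft_force: [0.3, -0.7, -2.6]
gripper_width: 0.0393
```

```bash
python3 - <<'E'
from h import *
st();im=cams.read_camera("wrist")[:,:,::-1].copy();cv2.imwrite("pics/w3.png",im)
im=cams.read_camera("scene")[:,:,::-1].copy();cv2.imwrite("pics/s3.png",cv2.resize(im[130:430,330:530],None,fx=2,fy=2))
E
```

```text
t 6.38 tcp [0.5727 0.0639 0.0679] xhead -108.56 zdir [ 0.001 -0.    -1.   ] f [ 0.3 -0.7 -2.6] w 0.0393 q [ 0.38  0.41 -0.11  0.   -1.06  0.86]
```

View pics/w3.png

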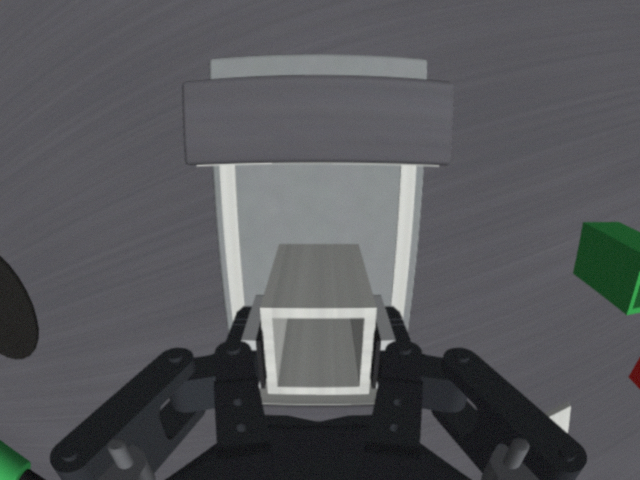

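View pics/s3.png

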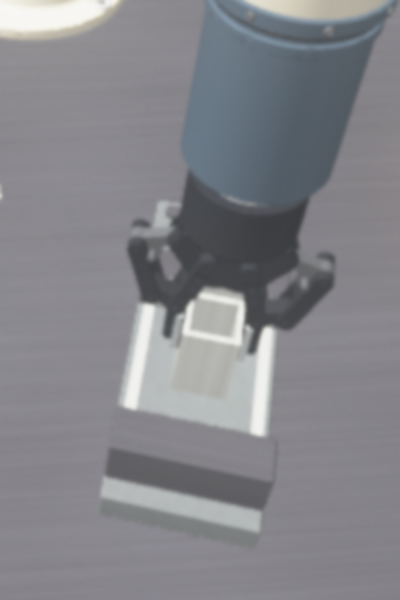

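The stub hangs between the jaws, square to the fixed-jaw edge (wrist rows 162–165) and centred on the bed. I lower it the last 10 mm.

{"method": "send_rows", "body": {
  "deltas": [
    [[0, 0, 0, 0, 0, -0.05, 20], [0, 0, 0, 0, 0, -0.1, 20], [0, 0, 0, 0, 0, -0.15, 20], [0, 0, 0, 0, 0, -0.2, 20], [0, 0, 0, 0, 0, -0.22, 20], [0, 0, 0, 0, 0, -0.22, 20]]
  ]
}}

```text
t: 6.98
tcp_pos: [0.5722, 0.0642, 0.0581]
tool_rot: [1.834, -2.55, -0.0]
ft_force: [-0.0, -0.3, -3.8]
gripper_width: 0.0395
```

{"method": "send_rows", "body": {
  "deltas": [
    [[0, 0, 0, 0, 0, -0.02, 20], [0, 0, 0, 0, 0, -0.03, 20], [0, 0, 0, 0, 0, -0.03, 20]]
  ]
}}

```text
t: 7.23
tcp_pos: [0.5726, 0.0642, 0.0577]
tool_rot: [-1.834, 2.55, -0.0]
ft_force: [-2.0, 0.5, 1.1]
gripper_width: 0.0395
```

{"method": "send_rows", "body": {
  "deltas": [
    [[0, 0, 0, 0, 0, 0, 50], [0, 0, 0, 0, 0, 0, 55], [0, 0, 0, 0, 0, 0, 65], [0, 0, 0, 0, 0, 0, 75], [0, 0, 0, 0, 0, 0, 75], [0, 0, 0, 0, 0, 0, 75], [0, 0, 0, 0, 0, 0.3, 75], [0, 0, 0, 0, 0, 0.9, 75], [0, 0, 0, 0, 0, 1.6, 75], [0, 0, 0, 0, 0, 2.3, 75], [0, 0, 0, 0, 0, 2.8, 75], [0, 0, 0, 0, 0, 3.0, 75]]
  ]
}}

```text
t: 8.23
tcp_pos: [0.574, 0.0644, 0.1811]
tool_rot: [-1.832, 2.546, -0.004]
ft_force: [0.9, 1.2, 0.5]
gripper_width: 0.0642
```

```bash
python3 - <<'E'
from h import *
st();im=cams.read_camera("wrist")[:,:,::-1].copy();cv2.imwrite("pics/w4.png",im)
im=cams.read_camera("scene")[:,:,::-1].copy();cv2.imwrite("pics/s4.png",cv2.resize(im[180:430,350:520],None,fx=2.4,fy=2.4,interpolation=cv2.INTER_CUBIC))
E
```

```text
t 8.23 tcp [0.574  0.0644 0.1811] xhead -108.53 zdir [ 0.006  0.001 -1.   ] f [0.9 1.2 0.5] w 0.0642 q [ 0.38  0.32  0.08  0.   -1.32  0.86]
```

View pics/w4.png

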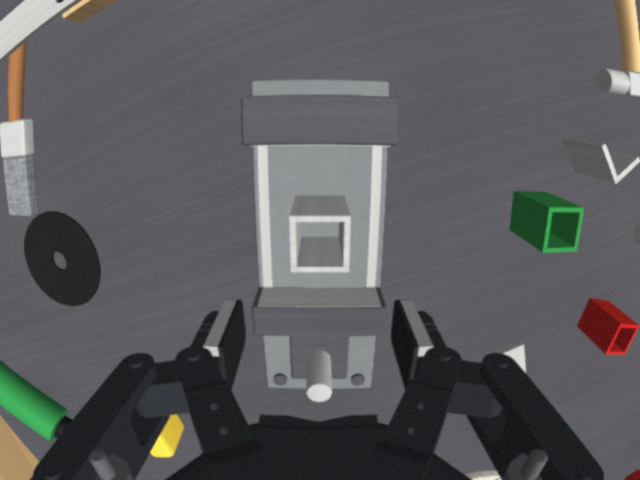

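View pics/s4.png

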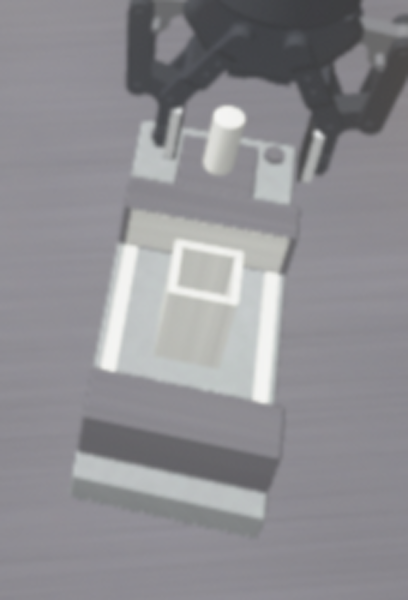

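The stub is released, upright and square between the jaws (wrist rim (290–350, 215–272)). The post is at (319,390), centred between the fingers. I move over the post and grip it.

{"method": "send_rows", "body": {
  "deltas": [
    [[0, 0, 0, -0.2, 0.05, 0, 75], [0, 0, 0, -0.6, 0.2, 0, 75], [0, 0, 0, -1.2, 0.4, 0, 75], [0, 0, 0, -1.8, 0.6, 0, 75], [0, 0, 0, -2.3, 0.75, 0, 75], [0, 0, 0, -2.6, 0.85, 0, 75], [0, 0, 0, -2.7, 0.9, 0, 75], [0, 0, 0, -2.7, 0.9, -0.3, 75], [0, 0, 0, -2.7, 0.9, -0.8, 75], [0, 0, 0, -2.7, 0.9, -1.1, 75], [0, 0, 0, -2.7, 0.9, -1.2, 75], [0, 0, 0, -2.7, 0.9, -1.2, 75]]
  ]
}}

```text
t: 9.33
tcp_pos: [0.4633, 0.0996, 0.1274]
tool_rot: [1.832, -2.547, -0.001]
ft_force: [-0.6, 0.7, 0.3]
gripper_width: 0.0635
```

```bash
python3 - <<'E'
from h import *
st();im=cams.read_camera("wrist")[:,:,::-1].copy();cv2.imwrite("pics/w5.png",im)
im=cams.read_camera("scene")[:,:,::-1].copy();cv2.imwrite("pics/s5.png",cv2.resize(im[130:430,330:530],None,fx=2,fy=2))
E
```

```text
t 9.33 tcp [0.4633 0.0996 0.1274] xhead -108.56 zdir [-0.004 -0.002 -1.   ] f [-0.6  0.7  0.3] w 0.0635 q [ 0.54  0.17 -0.27 -0.   -1.13  0.7 ]
```

View pics/w5.png

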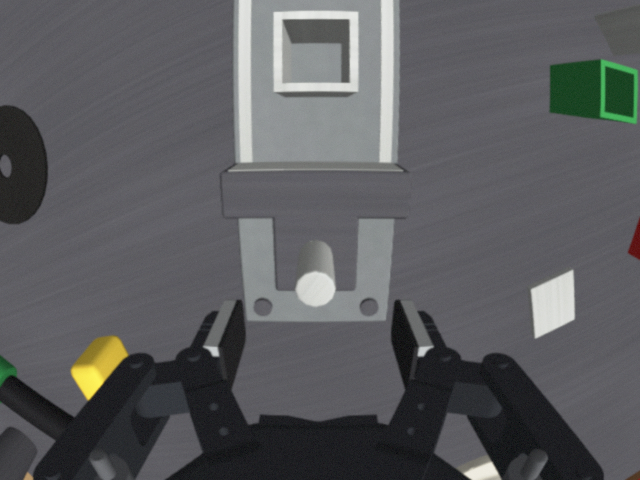

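View pics/s5.png

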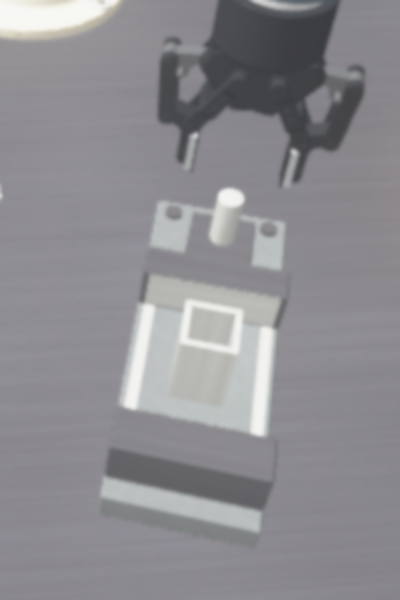

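```bash
python3 - <<'E'
from h import *
from scipy.optimize import fsolve
for uv,z in(((315,288),.111),((316,53),.09)):
    print(fsolve(lambda p:wproj([[p[0],p[1],z]])[0]-uv,[.46,.1]))
E
```

```text
[0.46716877 0.0995781 ]
[0.57327622 0.06355629]
```

The wrist view agrees with the earlier fit to about 2 mm, giving the post at (0.466, 0.100). The stub centre reads (0.573, 0.064), which is midway. Next I descend and grip the post.

{"method": "send_rows", "body": {
  "deltas": [
    [[0, 0, 0, 0.05, 0, -0.3, 75], [0, 0, 0, 0.05, 0, -0.7, 75], [0, 0, 0, 0.05, 0, -1.1, 75], [0, 0, 0, 0.05, 0, -1.25, 75], [0, 0, 0, 0.05, 0, -1.3, 60], [0, 0, 0, 0.05, 0, -1.3, 45], [0, 0, 0, 0.05, 0, -1.3, 35], [0, 0, 0, 0.05, 0, -1.3, 25], [0, 0, 0, 0.05, 0, -1.3, 15], [0, 0, 0, 0.05, 0, -1.3, 5], [0, 0, 0, 0.05, 0, -1.3, 5], [0, 0, 0, 0.05, 0, -1.3, 5]]
  ],
  "grip_force": 60
}}

```text
t: 10.43
tcp_pos: [0.467, 0.0999, 0.0785]
tool_rot: [-1.834, 2.549, -0.002]
ft_force: [-1.6, -1.7, 5.1]
gripper_width: 0.0185
```

```bash
python3 - <<'E'
from h import *
s=st();print(s["moment"])
E
```

```text
t 10.43 tcp [0.467  0.0999 0.0785] xhead -108.52 zdir [ 0.002 -0.    -1.   ] f [-1.6 -1.7  5.1] w 0.0185 q [ 0.54  0.22 -0.35  0.   -1.    0.71]
[-0.83343714  0.63133562  0.00292742]
```

{"method": "send_rows", "body": {
  "deltas": [
    [[0, 0, 0, 0.05, -0.02, 0, 5], [0, 0, 0, 0.14, -0.05, 0, 5], [0, 0, 0, 0.24, -0.08, 0, 5], [0, 0, 0, 0.34, -0.115, 0, 5], [0, 0, 0, 0.44, -0.15, 0, 5], [0, 0, 0, 0.54, -0.18, 0, 5], [0, 0, 0, 0.64, -0.215, 0, 5], [0, 0, 0, 0.72, -0.242, 0, 5], [0, 0, 0, 0.78, -0.262, 0, 5], [0, 0, 0, 0.82, -0.276, 0, 5], [0, 0, 0, 0.85, -0.286, 0, 5], [0, 0, 0, 0.85, -0.286, 0, 5]]
  ]
}}

```text
t: 11.43
tcp_pos: [0.5007, 0.0886, 0.0785]
tool_rot: [-1.834, 2.55, -0.001]
ft_force: [-2.8, -0.8, 7.4]
gripper_width: 0.0183
```

```bash
python3 - <<'E'
from h import *
s=st();print(s["moment"], (s["tcp_pos"][:2]-[.467,.0999])@[.948,-.319])
E
```

```text
t 11.43 tcp [0.5007 0.0886 0.0785] xhead -108.54 zdir [ 0.001 -0.    -1.   ] f [-2.8 -0.8  7.4] w 0.0183 q [ 0.48  0.28 -0.27  0.   -1.02  0.76]
[-0.46214271  1.16473806  0.02291374] 0.03554007059890459
```

{"method": "send_rows", "body": {
  "deltas": [
    [[0, 0, 0, 0.05, -0.017, 0, 5], [0, 0, 0, 0.1, -0.034, 0, 5], [0, 0, 0, 0.15, -0.05, 0, 5], [0, 0, 0, 0.2, -0.067, 0, 5], [0, 0, 0, 0.25, -0.084, 0, 5], [0, 0, 0, 0.3, -0.101, 0, 5], [0, 0, 0, 0.35, -0.118, 0, 5], [0, 0, 0, 0.4, -0.135, 0, 5], [0, 0, 0, 0.45, -0.151, 0, 5], [0, 0, 0, 0.5, -0.168, 0, 5], [0, 0, 0, 0.55, -0.185, 0, 5], [0, 0, 0, 0.6, -0.202, 0, 5]]
  ]
}}

```text
t: 12.43
tcp_pos: [0.5239, 0.0807, 0.0785]
tool_rot: [1.834, -2.55, -0.001]
ft_force: [-6.0, 1.4, 8.5]
gripper_width: 0.0188
```

```bash
python3 - <<'E'
from h import *
s=st();print(s["moment"], (s["tcp_pos"][:2]-[.467,.0999])@[.948,-.319],s["ft_force"][:2]@[.948,-.319])
im=cams.read_camera("wrist")[:,:,::-1].copy();cv2.imwrite("pics/w6.png",im)
im=cams.read_camera("scene")[:,:,::-1].copy();cv2.imwrite("pics/s6.png",cv2.resize(im[180:430,350:520],None,fx=2.4,fy=2.4,interpolation=cv2.INTER_CUBIC))
E
```

```text
t 12.43 tcp [0.5239 0.0807 0.0785] xhead -108.54 zdir [-0.  0. -1.] f [-6.   1.4  8.5] w 0.0188 q [ 0.45  0.32 -0.21 -0.   -1.04  0.8 ]
[0.13337787 2.19552929 0.11044051] 0.060034161155638234 -6.095886033689151
```

View pics/w6.png

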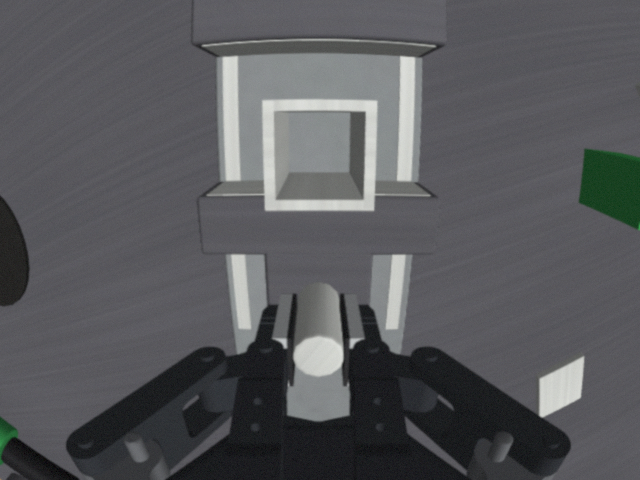

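View pics/s6.png

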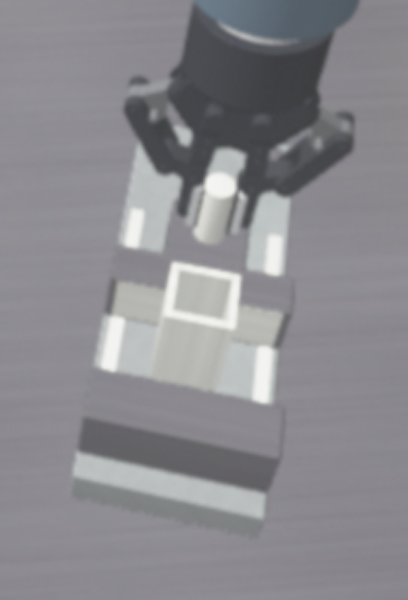

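The stub is square against the moving jaw and sliding with it (wrist rim (263–377, 100–210)), and the push is 6 N. I carry on slowly.

{"method": "send_rows", "body": {
  "deltas": [
    [[0, 0, 0, 0.05, -0.017, 0, 5], [0, 0, 0, 0.1, -0.034, 0, 5], [0, 0, 0, 0.15, -0.05, 0, 5], [0, 0, 0, 0.2, -0.067, 0, 5], [0, 0, 0, 0.25, -0.084, 0, 5], [0, 0, 0, 0.3, -0.101, 0, 5], [0, 0, 0, 0.35, -0.118, 0, 5], [0, 0, 0, 0.4, -0.135, 0, 5], [0, 0, 0, 0.45, -0.151, 0, 5], [0, 0, 0, 0.5, -0.168, 0, 5]]
  ]
}}

```text
t: 13.37
tcp_pos: [0.5438, 0.074, 0.0785]
tool_rot: [1.834, -2.55, -0.001]
ft_force: [-6.9, 0.5, 9.6]
gripper_width: 0.0185
```

```bash
python3 - <<'E'
from h import *
s=st();print(s["moment"], (s["tcp_pos"][:2]-[.467,.0999])@[.948,-.319],s["ft_force"][:2]@[.948,-.319])
E
```

```text
t 13.37 tcp [0.5438 0.074  0.0785] xhead -108.54 zdir [-0.001  0.    -1.   ] f [-6.9  0.5  9.6] w 0.0185 q [ 0.42  0.35 -0.17 -0.   -1.06  0.83]
[ 0.17482437  2.16522972 -0.01832548] 0.08107233187360396 -6.705550425202576
```

{"method": "send_rows", "body": {
  "deltas": [
    [[0, 0, 0, 0.02, -0.007, 0, 5], [0, 0, 0, 0.04, -0.013, 0, 5], [0, 0, 0, 0.06, -0.02, 0, 5], [0, 0, 0, 0.08, -0.027, 0, 5]]
  ]
}}

```text
t: 13.7
tcp_pos: [0.547, 0.0729, 0.0785]
tool_rot: [1.834, -2.55, -0.001]
ft_force: [-6.3, -0.7, 8.8]
gripper_width: 0.0184
```

{"method": "send_rows", "body": {
  "deltas": [
    [[0, 0, 0, 0.015, -0.005, 0, 5], [0, 0, 0, 0.03, -0.01, 0, 5], [0, 0, 0, 0.04, -0.013, 0, 5]]
  ]
}}

```text
t: 13.95
tcp_pos: [0.5486, 0.0724, 0.0785]
tool_rot: [1.834, -2.55, -0.001]
ft_force: [-5.6, 0.1, 8.9]
gripper_width: 0.0185
```

Travel is 86 mm with no stop yet, so I continue in sub-millimetre steps.

{"method": "send_rows", "body": {
  "deltas": [
    [[0, 0, 0, 0.01, -0.003, 0, 5], [0, 0, 0, 0.02, -0.007, 0, 5], [0, 0, 0, 0.03, -0.01, 0, 5]]
  ]
}}

```text
t: 14.2
tcp_pos: [0.5496, 0.072, 0.0785]
tool_rot: [1.834, -2.55, -0.001]
ft_force: [-7.9, 1.3, 10.7]
gripper_width: 0.0187
```

{"method": "send_rows", "body": {
  "deltas": [
    [[0, 0, 0, 0.01, -0.003, 0, 5], [0, 0, 0, 0.02, -0.007, 0, 5]]
  ]
}}

```text
t: 14.37
tcp_pos: [0.5496, 0.072, 0.0785]
tool_rot: [1.833, -2.549, -0.003]
ft_force: [-11.0, 3.8, 12.3]
gripper_width: 0.0187
```

{"method": "send_rows", "body": {
  "deltas": [
    [[0, 0, 0, 0.01, -0.003, 0, 5], [0, 0, 0, 0.01, -0.003, 0, 5]]
  ]
}}

```text
t: 14.53
tcp_pos: [0.5496, 0.072, 0.0785]
tool_rot: [1.833, -2.549, -0.004]
ft_force: [-11.5, 2.8, 12.8]
gripper_width: 0.0188
```

```bash
python3 - <<'E'
from h import *
s=st();print(s["moment"], (s["tcp_pos"][:2]-[.467,.0999])@[.948,-.319],s["ft_force"][:2]@[.948,-.319])
im=cams.read_camera("wrist")[:,:,::-1].copy();cv2.imwrite("pics/w7.png",im)
E
```

```text
t 14.53 tcp [0.5496 0.072  0.0785] xhead -108.55 zdir [-0.003  0.001 -1.   ] f [-11.5   2.8  12.8] w 0.0188 q [ 0.41  0.36 -0.15 -0.   -1.07  0.84]
[0.97831139 3.97672183 0.01798357] 0.08715082957427041 -11.757534801465827
```

View pics/w7.png

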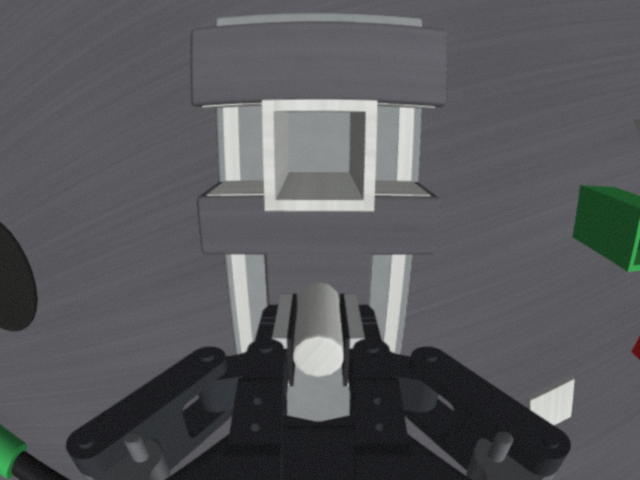

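{"method": "send_rows", "body": {
  "deltas": [
    [[0, 0, 0, 0.01, -0.003, 0, 5], [0, 0, 0, 0.02, -0.007, 0, 5], [0, 0, 0, 0.02, -0.007, 0, 5]]
  ]
}}

```text
t: 14.83
tcp_pos: [0.5495, 0.072, 0.0785]
tool_rot: [1.832, -2.548, -0.006]
ft_force: [-14.6, 4.3, 16.2]
gripper_width: 0.0186
```

Firm stop: the TCP has not moved over the last three calls while the push rose from 8 to 15 N. I ease off a little, still on the pushing side, then open and retreat upwards.

{"method": "send_rows", "body": {
  "deltas": [
    [[0, 0, 0, -0.02, 0.007, 0, 5], [0, 0, 0, -0.02, 0.007, 0, 30], [0, 0, 0, -0.02, 0.007, 0, 60], [0, 0, 0, -0.02, 0.007, 0, 75], [0, 0, 0, -0.02, 0.007, 0, 75], [0, 0, 0, -0.02, 0.007, 0, 75], [0, 0, 0, -0.02, 0.007, 0.3, 75], [0, 0, 0, -0.02, 0.007, 0.8, 75], [0, 0, 0, -0.02, 0.007, 1.4, 75], [0, 0, 0, -0.02, 0.007, 2.1, 75], [0, 0, 0, -0.02, 0.007, 2.7, 75], [0, 0, 0, -0.02, 0.007, 3.0, 75]]
  ]
}}

```text
t: 15.83
tcp_pos: [0.5531, 0.0716, 0.2008]
tool_rot: [-1.832, 2.547, -0.004]
ft_force: [0.4, -0.4, -0.8]
gripper_width: 0.0643
```

{"method": "send_rows", "body": {
  "deltas": [
    [[0, 0, 0, -0.2, 0, 0.2, 75], [0, 0, 0, -0.7, 0, 0.5, 75], [0, 0, 0, -1.3, 0, 0.8, 75], [0, 0, 0, -1.9, 0, 1, 75], [0, 0, 0, -2.4, 0, 1, 75], [0, 0, 0, -2.7, 0, 1, 75], [0, 0, 0, -2.8, 0, 1, 75], [0, 0, 0, -2.8, 0, 1, 75]]
  ]
}}

```text
t: 16.5
tcp_pos: [0.4386, 0.0715, 0.2372]
tool_rot: [1.835, -2.55, -0.0]
ft_force: [-0.1, -0.3, -0.0]
gripper_width: 0.0641
```

```bash
python3 - <<'E'
from h import *
st();im=cams.read_camera("wrist")[:,:,::-1].copy();cv2.imwrite("pics/w8.png",im)
im=cams.read_camera("scene")[:,:,::-1].copy();a=cv2.resize(im[200:420,360:500],None,fx=2.6,fy=2.6,interpolation=cv2.INTER_CUBIC)
im=cams.read_camera("top")[:,:,::-1].copy();b=cv2.resize(im[85:305,155:310],None,fx=2.6,fy=2.6,interpolation=cv2.INTER_CUBIC)
cv2.imwrite("pics/s8.png",np.hstack([a,b]))
E
```

```text
t 16.5 tcp [0.4386 0.0715 0.2372] xhead -108.51 zdir [-0.  0. -1.] f [-0.1 -0.3 -0. ] w 0.0641 q [ 0.52  0.04 -0.13 -0.   -1.4   0.73]
```

View pics/w8.png

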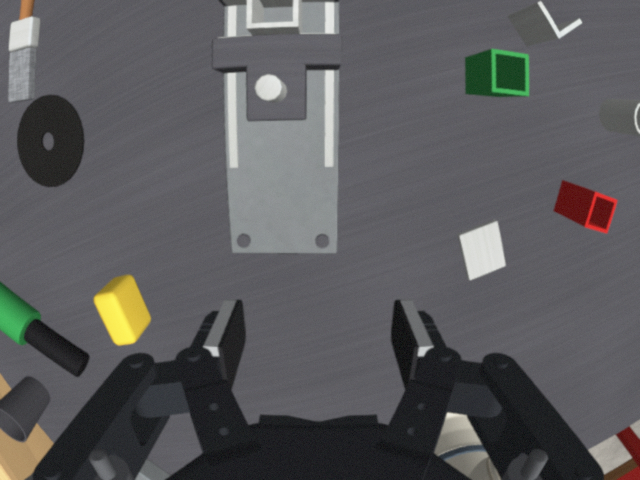

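View pics/s8.png

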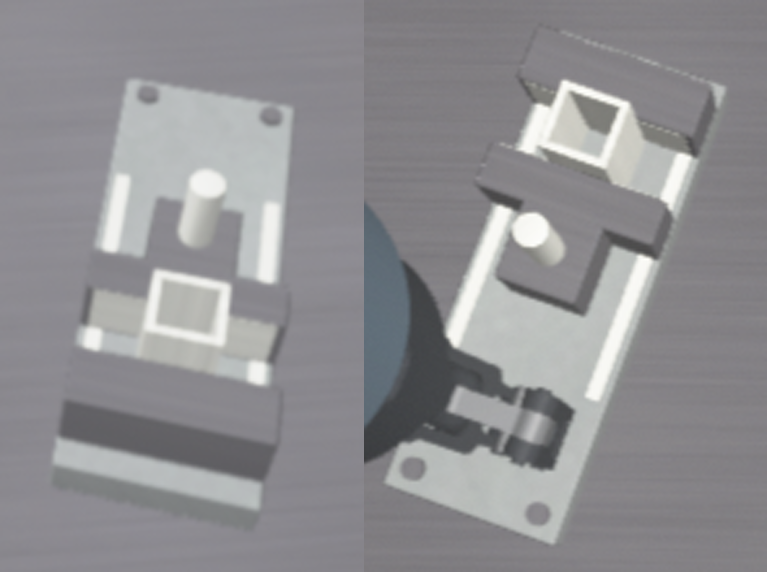

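```bash
python3 - <<'E'
from h import *
f=lambda x,y,z:ray("top",((x-364)/2.6+155-.3,y/2.6+85-.3),z)
p=f(532,232,.111);print("post",p,"travel",(p[:2]-[.5579,.069])@[.948,-.319]+.1, (p[:2]-[.5579,.069])@[.319,.948])
q=f(595,124,.09);print("stub along",(q[:2]-[.5579,.069])@[.948,-.319])
E
```

```text
post [0.54699539 0.07217853 0.111     ] travel 0.08864848226790759 -0.00046532721871589286
stub along 0.061974903900422575
```

```bash
python3 -c "
from station import manip
print(manip.finish_job(), manip.read_state()['t'])"
```

```text
the job is handed in; nothing more can be done
the job is handed in; nothing more can be done
```

The square tube stub is standing upright on the vise bed, trapped between both jaws, and the job is handed in at about 16.7 s. No verdict is reported, so what follows is from my own checks.

- **Placing:** I gripped the plain steel stub and stood it on the bed midway between the open jaws, square to them, then let go. The wrist camera put it within about 1 mm of the midpoint.
- **Closing the jaw:** I slid the moving jaw by its post. The push was 6–7 N while the stub slid along. It then stopped at about 87 mm of slide, and I stopped pushing at about 15 N, with no further movement. I eased off slightly, opened the gripper and moved clear.
- **Last checks:** The pictures show the stub upright and square against both jaws, with the gripper touching nothing and the force reading about zero. The top view gives a jaw travel of 0.0886 m against the expected 0.090, and the stub centre at x = 62 mm against 60 mm. Both are within the 2 mm calibration.
- **Disagreements:** One hand-picked vise corner in the scene picture was off by 8 px in the vise fit. I took it as misread; the fit was weighted to discount outliers, and the other points agreed. The wrist also read an upward force of up to 16 N while gripping the post, which vanished on release.

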